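# Pin the lid of the topping box

## Robot

A 7-joint arm with a two-finger parallel gripper is mounted at the origin on the work surface. World frame = base frame: x ahead of the robot, y to its left, z up, the work surface at z = 0. Lengths are in m, angles in degrees, forces in N, time in s.
With the tool pointing down it reaches from about 0.425 to 0.875 m from the base axis. Payload 9.9 kg.
Tool frame: the origin (TCP) lies at the centre of the arm's flange, where the gripper is bolted on; the fingertips stand 173 mm ahead of it and the grasp point (between the pads) lies 155 mm ahead of it; y points along the fingers, z is the direction in which the jaws open and shut, and the axes are right-handed (so a half turn about y gives the same grasp; the last joint's range is limited). The gripper opens to 85 mm and grips with 20 to 120 N. Pads are 22 mm wide; open, the fingers measure 114 mm over their backs; the gripper's body (76 mm by 85 mm) begins 54 mm behind the grasp point. The pads swing forward as they close: fully open they stand 13 mm farther back than shut.
Start: joints at [-77.854, 32.985, 1.427, 82.34, -0.859, 64.687, -3.237], TCP at [0.197, 0.646, 0.405] pointing down, gripper open.
Joint ranges: [-157.87, 157.87], [-19.46, 123.44], [-87.15, 90], [11.01, 140.99], [-62.26, 242.26], [9.8, 113.94], [-161.44, 161.44]. Speed limits (degrees/s): [127.2, 127.2, 172.46, 172.46, 180, 180, 180].

## Interface

Orientations are given as a 3x3 rotation matrix whose columns are the frame's x, y, z axes.
In Python, from workcell import sensors, cams, order gives the robot as it stands.
- The arm moves only by the shell command python3 -m pendant 'ROWS'. ROWS is JSON, a list of rows, each an object of numbers: "x", "y", "z": the shift along the tool's x, y, z as a fraction of full scale; "twist": the turn about the tool's y as a fraction of full scale; "gripper": the opening, from 0 (shut) to 1 (fully open). A call has exactly 10 rows; each row is the pose to reach, as a shift and turn from the pose commanded when the call began, along the tool's axes at that moment; what a row does not reach only later rows make up. Full scale, the value 1, is 100 mm for a shift and 0.5 rad for a turn. A row lasts 1/12 s, in which the tool goes at most 41.7 mm and 7.16 degrees, less where a joint would pass 70% of its speed; a pose out of reach is approached as far as the arm can. A call with a number of a shift or a turn outside -1 to 1 is refused whole. A call with a gripper value outside its range is refused whole. The fingers move at their own pace and stop on an object; the grip force is fixed at half the most. Time passes only in rows, so rows that repeat a pose let the fingers close, or fill a call up. It gives the time, the measured TCP pose, the force and the opening at its end, in the units of the state.
- sensors.read_state(): the state, without advancing time (a new reading comes with each control period).
- cams.camera(name): name is "scene" or "top" or "wrist"; returns a dict with "pixels" (384x512x3 uint8, red, green, blue), "fx", "fy", "cx", "cy" (pixels), "extrinsics" (4x4, takes a point from camera to world coordinates); the wrist camera has in their place "tool_from_camera" (4x4, takes a point from camera to tool coordinates, whose origin is the TCP and whose axes are the tool frame's). Camera axes: x right, y up, looking along -z (the intrinsics and any distortion apply to the point x, -y, -z); pixel columns grow to the right and rows downward; lengths in m; the calibration is good to about 2 mm. A picture is of the moment at which its call begins: read the wrist's pose just before it. There is no depth.
- order.sign_off(): hands the job in, once; it reports no verdict.
The state is a dict: "t": time; "joint_pos": joint angles; "dq": joint speeds; "joint_torque": joint torques, N m; "eef_pos": TCP position; "tcp_rot": TCP orientation; "contact_force": force on the tool from outside, world axes, zero at the start; "wrist_torque": the same for the moment, N m; "grip_width": finger opening in m.
Only numpy, scipy, OpenCV 4.12 (cv2) and the standard library are available. Lean on these libraries where they do the work, as an engineer would, in place of code of your own. Each camera call takes 0.05 s, during which the arm holds its last target.

## Task

The lid of the steel topping box is pinned at one end only. Take the long round-knobbed pin out of the wooden holder and, still holding it, push it down through the empty holes of the lid and box at the other end until its flange rests on the lid, then let go. Leave the short T-handled pin in the holder and the pin that is already fitted in its place, and do not shove the box about.

Things in the scene. Friction and masses are not known exactly. Their poses are not given: they have to be found in the camera images.
- pin_knob (a point): long pin to fit, upright in one of the holder's two holes: steel shank 16 mm thick, 60 mm long, its last 16 mm tapering to a 6 mm tip; above it a steel flange 42 mm wide, 6 mm thick, then a black cylindrical knob 28 mm wide, 44 mm tall. Point: the knob's centre, 22 mm above the flange's top, 28 mm above its underside, 88 mm above the tip. z up along the pin. About 0.15 kg
- t_bar (a point): bystander: short pin in the holder's other hole, 120 mm from the long one, with a black T-handle (bar 64 mm long, 16 mm thick, level, square to the row of the two holes) instead of a knob. Point: middle of the bar, 30 mm above the holder's top. The holder is a fixed beech block 70 x 200 mm, 72 mm high; which pin stands in which of its two holes varies
- lid_hole (a point): empty hole in the lug of the wooden lid (200 x 140 x 12 mm, shut on the box), 124 mm from its centre. Point: centre of the hole's mouth, level with the lid's top, 72 mm above the table. Diameter 26 mm, straight down through 12 mm of lid lug and 12 mm of box lug, free below. x points away from the lid's centre, z up. With the pin home the knob's centre is 28 mm above this point
- fitted_knob (a point): bystander: knob centre of an identical pin, already home in the holes at the other end of the box, 248 mm from the empty hole. The steel box and its lid stand loose on the table at any yaw, 2 kg together; box 200 x 140 mm, lugs 48 mm long and 56 mm wide at its two short ends
Mind the look-alikes: they are no part of the job. Leave any orange or turquoise look-alike of the part that bears fitted_knob alone. Leave any turquoise look-alike of the part that bears pin_knob alone.

How it is judged:
By the outcome, as a careful person would: the job done as asked, in the order asked, and still so for the second after the job is handed in, with the robot touching nothing.
It also fails if it takes over 42 s, if anything falls off the work surface, if the arm or the gripper's body presses on something with over 40 N, if the wrist force passes 120 N, or if a joint passes its speed limit or range.

## Working session

There is one attempt and no reset: what is moved stays moved. The work goes in short steps, Python scripts to look and compute and a shell command to move; the robot and the scene stay as the last step left them, time stands still between calls to the robot, and variables do not carry over. Pictures are saved under pics/ and viewed, and the job is handed in when it is done.

```bash
mkdir -p pics; ls
python3 - <<'E'
from workcell import sensors, cams
import cv2, numpy as np, pickle
s=sensors.read_state(); print(s)
for n in ["scene","top","wrist"]:
    c=cams.camera(n); pickle.dump(c,open(f"pics/{n}0.pkl","wb"))
    print(n,{k:(np.round(v,4).tolist() if k!="pixels" else 0) for k,v in c.items()})
    cv2.imwrite(f"pics/{n}0.png",c["pixels"][:,:,::-1])
E
```

```text
pics
{'t': 0.0, 'joint_pos': array([-77.85470874,  33.03467397,   1.42401027,  82.38787716,
        -0.85980114,  64.68657372,  -3.23771708]), 'dq': array([ 0.03904425,  0.10231817,  0.0358701 ,  0.04229586,  0.00462344,
       -0.01364708,  0.08314408]), 'joint_torque': array([-3.62812589e-04, -7.65750861e+01,  2.25023970e+00, -2.85983580e+01,
        1.52080081e-02,  1.26855879e-02, -5.09621759e-05]), 'eef_pos': array([0.19668415, 0.64552992, 0.40381011]), 'tcp_rot': array([[ 9.56580562e-01, -4.13803357e-04,  2.91467764e-01],
       [-2.91468044e-01, -1.66931412e-03,  9.56579109e-01],
       [ 9.07156091e-05, -9.99998521e-01, -1.71744390e-03]]), 'contact_force': array([ 0.37694671, -0.59771699, -0.25818985]), 'wrist_torque': array([-0.03595152, -0.00710072,  0.02414993]), 'grip_width': 0.08489451311254345}
scene {'pixels': 0, 'fx': 361.5505, 'fy': 361.5505, 'cx': 255.7364, 'cy': 191.9767, 'extrinsics': [[0.3239, -0.5221, 0.789, 1.3498], [0.946, 0.1911, -0.2619, -0.1378], [-0.0141, 0.8312, 0.5558, 0.6695], [0.0, 0.0, 0.0, 1.0]]}
top {'pixels': 0, 'fx': 416.0411, 'fy': 416.0411, 'cx': 258.7767, 'cy': 190.1921, 'extrinsics': [[0.1061, 0.9734, -0.203, 0.3426], [-0.9943, 0.103, -0.0257, 0.1072], [-0.0041, 0.2046, 0.9788, 1.0578], [0.0, 0.0, 0.0, 1.0]]}
wrist {'pixels': 0, 'fx': 337.7823, 'fy': 337.7823, 'cx': 260.3615, 'cy': 193.3456, 'tool_from_camera': [[-0.0007, -0.959, -0.2834, -0.0721], [0.001, 0.2834, -0.959, 0.0308], [1.0, -0.0009, 0.0008, 0.0005], [0.0, 0.0, 0.0, 1.0]]}
```

View pics/scene0.png

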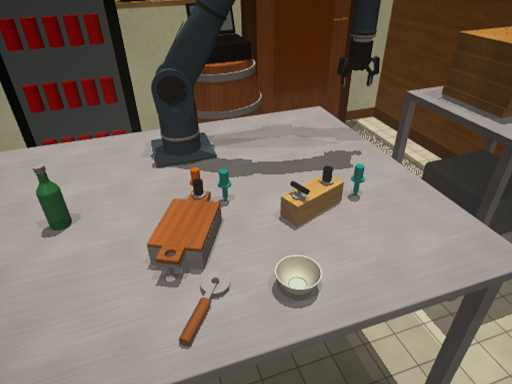

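View pics/top0.png

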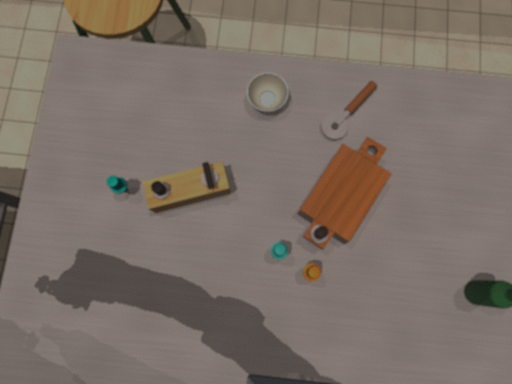

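View pics/wrist0.png

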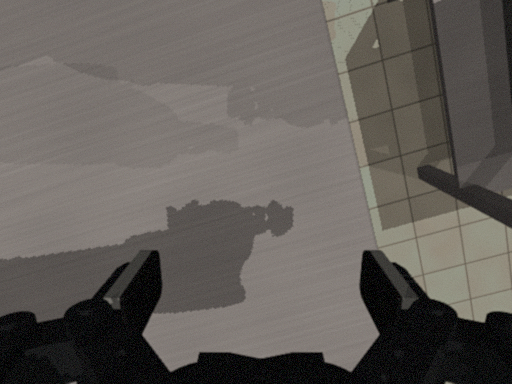

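The top view shows the round black knob in the holder at (159,187) and the T-bar at (209,175). The fitted knob is on the box at (320,233) and the empty lug hole at (372,150). The look-alikes are turquoise at (117,185) and (280,250), and orange at (313,271). The pin to fit is the black round knob at (159,187), because it stands in the beech block and is not turquoise. I'll confirm that in an enlarged crop.

```bash
cat > h.py <<'E'
import numpy as np, cv2, pickle
def ray(c,u,v,E=None):
    E=c["extrinsics"] if E is None else E
    d=np.array([(u-c["cx"])/c["fx"],-(v-c["cy"])/c["fy"],-1.])
    d=E[:3,:3]@d; return E[:3,3].copy(), d/np.linalg.norm(d)
def onz(c,u,v,z,E=None):
    o,d=ray(c,u,v,E); return o+d*(z-o[2])/d[2]
def tri(rs):
    A=np.zeros((3,3));b=np.zeros(3)
    for o,d in rs:
        P=np.eye(3)-np.outer(d,d);A+=P;b+=P@o
    p=np.linalg.solve(A,b); return p,[np.linalg.norm((np.eye(3)-np.outer(d,d))@(p-o)) for o,d in rs]
def blob(c,x0,y0,x1,y1,thr=45):
    m=(c["pixels"][y0:y1,x0:x1].max(2)<thr).astype(np.uint8)
    n,l,st,ce=cv2.connectedComponentsWithStats(m)
    return [(st[i][4],(st[i][:4]+[x0,y0,0,0]).tolist(),(ce[i]+[x0,y0]).round(2).tolist()) for i in range(1,n) if st[i][4]>12]
E
python3 - <<'E'
from h import *
t=pickle.load(open("pics/top0.pkl","rb"));s=pickle.load(open("pics/scene0.pkl","rb"))
print("T knob",blob(t,145,172,175,205)); print("T bar",blob(t,195,155,222,195)); print("T fit",blob(t,305,220,335,248)); print("T hole",blob(t,360,140,385,162,90))
print("S knob",blob(s,315,160,342,190)); print("S bar",blob(s,283,175,315,205)); print("S fit",blob(s,188,175,210,205));print("S hole",blob(s,160,240,182,262,90))
def cr(c,b,f):
    x0,y0,x1,y1=b; return cv2.resize(c["pixels"][y0:y1,x0:x1,::-1],None,fx=f,fy=f,interpolation=cv2.INTER_CUBIC)
a=np.vstack([np.hstack([cr(t,(140,150,240,215),4),cr(t,(295,130,395,255),4)[:260*1,:]]) ,np.hstack([cr(s,(275,155,375,225),4),cr(s,(145,170,245,270),4)[-280:]])])
cv2.imwrite("pics/crop0.png",a)
E
```

```text
T knob [(np.int32(111), [153, 182, 13, 12], [158.78, 188.01])]
T bar [(np.int32(59), [204, 164, 9, 23], [208.49, 175.83])]
T fit []
T hole [(np.int32(47), [368, 146, 9, 8], [372.49, 148.83])]
S knob [(np.int32(112), [323, 167, 9, 15], [327.17, 173.86])]
S bar [(np.int32(79), [291, 182, 18, 12], [299.59, 187.41])]
S fit [(np.int32(123), [193, 179, 10, 16], [197.81, 186.8])]
S hole [(np.int32(33), [165, 250, 10, 6], [169.24, 252.79]), (np.int32(15), [178, 255, 4, 7], [180.2, 258.87]), (np.int32(14), [160, 260, 11, 2], [164.14, 260.79])]
```

View pics/crop0.png

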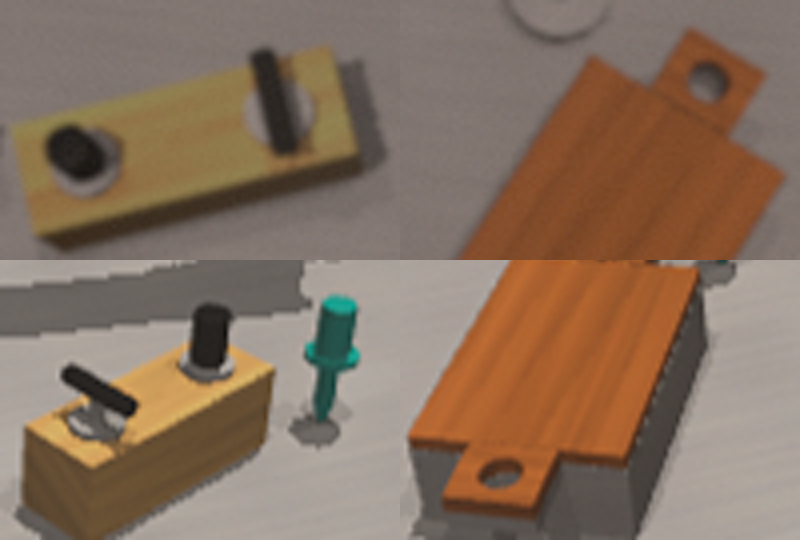

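The crop confirms it: the black cylindrical knob with a white-steel flange is at the left end of the beech holder, the T-bar is at the right, and the lid hole is empty. Now to triangulate.

Run:
```python
from h import *
t=pickle.load(open("pics/top0.pkl","rb"));s=pickle.load(open("pics/scene0.pkl","rb"))
print("T fit",blob(t,305,220,335,248,70))
P=lambda a,b:[np.round(x,4) for x in tri([ray(t,*a),ray(s,*b)])]
print("knob",P((158.78,187.7),(327.2,174)),"bar",P((208.5,175.8),(299.6,187.4)),"hole",P((372.2,150),(170,253)),"fit",P((320.3,233),(197.8,186.8)))
print(onz(t,158.78,187.7,.1),onz(s,327.2,174,.1)); print("bar",onz(t,208.5,175.8,.102),onz(s,299.6,187.4,.102))
print("hole",onz(t,372.2,150,.072),onz(s,170,253.2,.072),"fit",onz(t,320.3,233,.1),onz(s,197.8,186.8,.1))
```

```text
T fit [(np.int32(120), [314, 227, 14, 12], [320.68, 232.38])]
knob [array([0.5224, 0.3674, 0.0995]), array([0.0001, 0.0001])] bar [array([0.5635, 0.2553, 0.1008]), array([0.001, 0.001])] hole [array([ 0.6777, -0.134 ,  0.071 ]), array([0.0008, 0.0008])] fit [array([ 0.4562, -0.019 ,  0.099 ]), array([0.0003, 0.0003])]
[0.5223774  0.36733773 0.1       ] [0.52311647 0.36685978 0.1       ]
bar [0.56286788 0.25418566 0.102     ] [0.56522395 0.25548633 0.102     ]
hole [ 0.67723096 -0.13457973  0.072     ] [ 0.67983213 -0.13329674  0.072     ] fit [ 0.45604846 -0.01917554  0.1       ] [ 0.45790709 -0.01893724  0.1       ]
```

```bash
R='[{"x":0.1,"z":-0.04,"gripper":1},{"x":0.2,"z":-0.08,"gripper":1},{"x":0.3,"z":-0.13,"gripper":1},{"x":0.4,"z":-0.17,"gripper":1},{"x":0.5,"z":-0.22,"gripper":1},{"x":0.6,"z":-0.26,"gripper":1},{"x":0.7,"z":-0.3,"gripper":1},{"x":0.8,"z":-0.35,"gripper":1},{"x":0.9,"z":-0.39,"gripper":1},{"x":0.98,"z":-0.43,"gripper":1}]'; echo skip >/dev/null
python3 -m pendant '[{"x":0.1,"z":-0.04,"gripper":1},{"x":0.2,"z":-0.08,"gripper":1},{"x":0.3,"z":-0.13,"gripper":1},{"x":0.4,"z":-0.17,"gripper":1},{"x":0.5,"z":-0.22,"gripper":1},{"x":0.6,"z":-0.26,"gripper":1},{"x":0.7,"z":-0.3,"gripper":1},{"x":0.8,"z":-0.35,"gripper":1},{"x":0.9,"z":-0.39,"gripper":1},{"x":0.98,"z":-0.43,"gripper":1}]'
```

```text
validation failed for argument at $[0]...
```

All keys are probably required in every row.

```bash
python3 -m pendant '[{"x":0.1,"y":0,"z":-0.04,"twist":0,"gripper":1},{"x":0.2,"y":0,"z":-0.08,"twist":0,"gripper":1},{"x":0.3,"y":0,"z":-0.13,"twist":0,"gripper":1},{"x":0.4,"y":0,"z":-0.17,"twist":0,"gripper":1},{"x":0.5,"y":0,"z":-0.22,"twist":0,"gripper":1},{"x":0.6,"y":0,"z":-0.26,"twist":0,"gripper":1},{"x":0.7,"y":0,"z":-0.3,"twist":0,"gripper":1},{"x":0.8,"y":0,"z":-0.35,"twist":0,"gripper":1},{"x":0.9,"y":0,"z":-0.39,"twist":0,"gripper":1},{"x":0.98,"y":0,"z":-0.43,"twist":0,"gripper":1}]'
```

```text
t: 0.98
eef_pos: [0.2792, 0.5751, 0.4047]
tcp_rot: [[0.956, 0.0, 0.292], [-0.292, -0.0, 0.956], [0.0, -1.0, -0.0]]
contact_force: [0.9, -0.0, -0.0]
grip_width: 0.0853
```

Good. Three more of the same.

```bash
python3 -m pendant '[{"x":0.1,"y":0,"z":-0.04,"twist":0,"gripper":1},{"x":0.2,"y":0,"z":-0.08,"twist":0,"gripper":1},{"x":0.3,"y":0,"z":-0.13,"twist":0,"gripper":1},{"x":0.4,"y":0,"z":-0.17,"twist":0,"gripper":1},{"x":0.5,"y":0,"z":-0.22,"twist":0,"gripper":1},{"x":0.6,"y":0,"z":-0.26,"twist":0,"gripper":1},{"x":0.7,"y":0,"z":-0.3,"twist":0,"gripper":1},{"x":0.8,"y":0,"z":-0.35,"twist":0,"gripper":1},{"x":0.9,"y":0,"z":-0.39,"twist":0,"gripper":1},{"x":0.98,"y":0,"z":-0.43,"twist":0,"gripper":1}]'
python3 -m pendant '[{"x":0.1,"y":0,"z":-0.04,"twist":0,"gripper":1},{"x":0.2,"y":0,"z":-0.08,"twist":0,"gripper":1},{"x":0.3,"y":0,"z":-0.13,"twist":0,"gripper":1},{"x":0.4,"y":0,"z":-0.17,"twist":0,"gripper":1},{"x":0.5,"y":0,"z":-0.22,"twist":0,"gripper":1},{"x":0.6,"y":0,"z":-0.26,"twist":0,"gripper":1},{"x":0.7,"y":0,"z":-0.3,"twist":0,"gripper":1},{"x":0.8,"y":0,"z":-0.35,"twist":0,"gripper":1},{"x":0.9,"y":0,"z":-0.39,"twist":0,"gripper":1},{"x":0.98,"y":0,"z":-0.43,"twist":0,"gripper":1}]'
python3 -m pendant '[{"x":0.1,"y":0,"z":-0.04,"twist":0,"gripper":1},{"x":0.2,"y":0,"z":-0.08,"twist":0,"gripper":1},{"x":0.3,"y":0,"z":-0.13,"twist":0,"gripper":1},{"x":0.4,"y":0,"z":-0.17,"twist":0,"gripper":1},{"x":0.5,"y":0,"z":-0.22,"twist":0,"gripper":1},{"x":0.6,"y":0,"z":-0.26,"twist":0,"gripper":1},{"x":0.7,"y":0,"z":-0.3,"twist":0,"gripper":1},{"x":0.8,"y":0,"z":-0.35,"twist":0,"gripper":1},{"x":0.98,"y":0,"z":-0.42,"twist":0,"gripper":1},{"x":0.98,"y":0,"z":-0.42,"twist":0,"gripper":1}]'
python3 - <<'E'
from h import *
from workcell import sensors, cams
s=sensors.read_state(); c=cams.camera("wrist"); pickle.dump((s,c),open("pics/w1.pkl","wb"))
cv2.imwrite("pics/w1.png",c["pixels"][:,:,::-1])
T=np.eye(4);T[:3,:3]=s["tcp_rot"];T[:3,3]=s["eef_pos"];E=T@c["tool_from_camera"]
for a in blob(c,150,20,380,250): print(a, onz(c,*a[2],.1,E))
R=s["tcp_rot"];print(s["t"],s["eef_pos"],(R.T@(np.array([.5225,.367,.261])-s["eef_pos"])/.1).round(3))
E
```

```text
t: 1.82
eef_pos: [0.3603, 0.5054, 0.4047]
tcp_rot: [[0.956, 0.0, 0.292], [-0.292, -0.0, 0.956], [0.0, -1.0, -0.0]]
contact_force: [0.7, -0.8, -0.7]
grip_width: 0.0857
t: 2.65
eef_pos: [0.4415, 0.4357, 0.4047]
tcp_rot: [[0.956, 0.0, 0.292], [-0.292, -0.0, 0.956], [0.0, -1.0, -0.0]]
contact_force: [1.2, -0.1, -0.3]
grip_width: 0.0858
t: 3.48
eef_pos: [0.5251, 0.3644, 0.4047]
tcp_rot: [[0.955, 0.002, 0.296], [-0.296, -0.002, 0.955], [0.002, -1.0, -0.001]]
contact_force: [0.2, -1.1, 0.5]
grip_width: 0.0855
(np.int32(200), [367, 126, 13, 26], [373.95, 138.66]) [0.51720455 0.46251671 0.1       ]
(np.int32(1100), [247, 156, 34, 41], [263.61, 176.5]) [0.52100962 0.36835817 0.1       ]
(np.int32(104), [150, 236, 15, 14], [154.43, 244.79]) [0.55204155 0.2576611  0.1       ]
3.4833 [0.52505595 0.3644134  0.40469742] [-0.036  1.437  0.019]
```

View pics/w1.png

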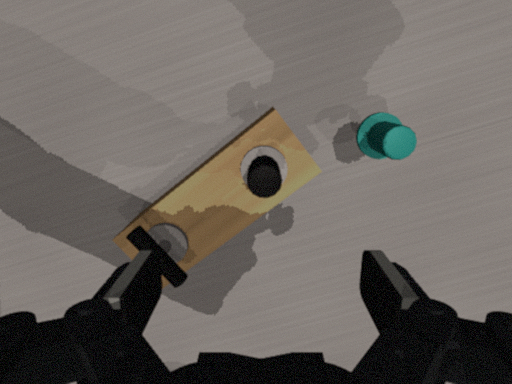

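The wrist view shows the black knob at (264,177), the T-bar at (157,257) and the turquoise look-alike about 95 mm away at (390,137). The positions agree with the other views, so I'll descend.

```bash
python3 -m pendant '[{"x":-0.02,"y":0.1,"z":0.01,"twist":0,"gripper":1},{"x":-0.04,"y":0.2,"z":0.02,"twist":0,"gripper":1},{"x":-0.04,"y":0.3,"z":0.02,"twist":0,"gripper":1},{"x":-0.04,"y":0.4,"z":0.02,"twist":0,"gripper":1},{"x":-0.04,"y":0.5,"z":0.02,"twist":0,"gripper":1},{"x":-0.04,"y":0.6,"z":0.02,"twist":0,"gripper":1},{"x":-0.04,"y":0.7,"z":0.02,"twist":0,"gripper":1},{"x":-0.04,"y":0.8,"z":0.02,"twist":0,"gripper":1},{"x":-0.04,"y":0.8,"z":0.02,"twist":0,"gripper":1},{"x":-0.04,"y":0.8,"z":0.02,"twist":0,"gripper":1}]'
python3 - <<'E'
from h import *
from workcell import sensors, cams
s=sensors.read_state(); c=cams.camera("wrist")
cv2.imwrite("pics/w2.png",c["pixels"][:,:,::-1])
T=np.eye(4);T[:3,:3]=s["tcp_rot"];T[:3,3]=s["eef_pos"];E=T@c["tool_from_camera"]
for a in blob(c,170,60,350,330): print(a, onz(c,*a[2],.1,E))
R=s["tcp_rot"];print(s["t"],s["eef_pos"],(R.T@(np.array([.522,.3677,.261])-s["eef_pos"])/.1).round(3))
E
```

```text
t: 4.37
eef_pos: [0.5186, 0.3708, 0.324]
tcp_rot: [[0.957, -0.001, 0.292], [-0.292, -0.001, 0.957], [-0.001, -1.0, -0.001]]
contact_force: [-0.3, 0.3, -0.6]
grip_width: 0.0855
(np.int32(2435), [234, 191, 48, 64], [257.55, 223.22]) [0.52190101 0.3681319  0.1       ]
4.3667 [0.51858931 0.37081945 0.32401309] [ 0.042  0.63  -0.019]
```

View pics/w2.png

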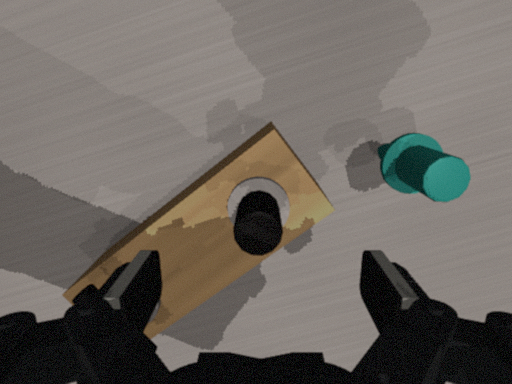

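The knob is at (258,223), between the fingers. I'll correct x by 4 mm, go down the last 63 mm and close.

```bash
python3 -m pendant '[{"x":0.04,"y":0.1,"z":-0.01,"twist":0,"gripper":1},{"x":0.04,"y":0.2,"z":-0.02,"twist":0,"gripper":1},{"x":0.04,"y":0.3,"z":-0.02,"twist":0,"gripper":1},{"x":0.04,"y":0.4,"z":-0.02,"twist":0,"gripper":1},{"x":0.04,"y":0.5,"z":-0.02,"twist":0,"gripper":1},{"x":0.04,"y":0.58,"z":-0.02,"twist":0,"gripper":1},{"x":0.04,"y":0.63,"z":-0.02,"twist":0,"gripper":1},{"x":0.04,"y":0.63,"z":-0.02,"twist":0,"gripper":1},{"x":0.04,"y":0.63,"z":-0.02,"twist":0,"gripper":1},{"x":0.04,"y":0.63,"z":-0.02,"twist":0,"gripper":1}]'
python3 -m pendant '[{"x":0,"y":0,"z":0,"twist":0,"gripper":0.7},{"x":0,"y":0,"z":0,"twist":0,"gripper":0.5},{"x":0,"y":0,"z":0,"twist":0,"gripper":0.4},{"x":0,"y":0,"z":0,"twist":0,"gripper":0.3},{"x":0,"y":0,"z":0,"twist":0,"gripper":0.2},{"x":0,"y":0,"z":0,"twist":0,"gripper":0},{"x":0,"y":0,"z":0,"twist":0,"gripper":0},{"x":0,"y":0,"z":0,"twist":0,"gripper":0},{"x":0,"y":0,"z":0,"twist":0,"gripper":0},{"x":0,"y":0,"z":0,"twist":0,"gripper":0}]'
```

```text
t: 5.25
eef_pos: [0.5221, 0.368, 0.2621]
tcp_rot: [[0.957, 0.001, 0.292], [-0.292, 0.0, 0.957], [0.0, -1.0, 0.001]]
contact_force: [0.9, -0.1, 0.6]
grip_width: 0.0852
t: 6.08
eef_pos: [0.522, 0.368, 0.262]
tcp_rot: [[0.957, 0.0, 0.292], [-0.292, 0.0, 0.957], [0.0, -1.0, 0.001]]
contact_force: [-0.8, -0.2, 5.0]
grip_width: 0.0264
```

```bash
python3 -m pendant '[{"x":0,"y":0,"z":0,"twist":0,"gripper":0},{"x":0,"y":-0.05,"z":0,"twist":0,"gripper":0},{"x":0,"y":-0.15,"z":0,"twist":0,"gripper":0},{"x":0,"y":-0.25,"z":0,"twist":0,"gripper":0},{"x":0,"y":-0.35,"z":0,"twist":0,"gripper":0},{"x":0,"y":-0.5,"z":0,"twist":0,"gripper":0},{"x":0,"y":-0.65,"z":0,"twist":0,"gripper":0},{"x":0,"y":-0.8,"z":0,"twist":0,"gripper":0},{"x":0,"y":-0.9,"z":0,"twist":0,"gripper":0},{"x":0,"y":-1,"z":0,"twist":0,"gripper":0}]'
python3 -m pendant '[{"x":0,"y":-0.1,"z":0,"twist":0,"gripper":0},{"x":0,"y":-0.2,"z":0,"twist":0,"gripper":0},{"x":0,"y":-0.3,"z":0,"twist":0,"gripper":0},{"x":0,"y":-0.4,"z":0,"twist":0,"gripper":0},{"x":0,"y":-0.45,"z":0,"twist":0,"gripper":0},{"x":0,"y":-0.5,"z":0,"twist":0,"gripper":0},{"x":0,"y":-0.5,"z":0,"twist":0,"gripper":0},{"x":0,"y":-0.5,"z":0,"twist":0,"gripper":0},{"x":0,"y":-0.5,"z":0,"twist":0,"gripper":0},{"x":0,"y":-0.5,"z":0,"twist":0,"gripper":0}]'
python3 - <<'E'
from h import *
from workcell import sensors, cams
s=sensors.read_state(); c=cams.camera("scene"); pickle.dump(c,open("pics/s3.pkl","wb"))
t=cams.camera("top");pickle.dump(t,open("pics/t3.pkl","wb"))
cv2.imwrite("pics/s3.png",cv2.resize(c["pixels"][60:220,200:400,::-1],None,fx=3,fy=3,interpolation=cv2.INTER_CUBIC))
R=s["tcp_rot"];print(s["t"],s["eef_pos"],(R.T@(np.array([.678,-.134,.412])-s["eef_pos"])/.1).round(3))
E
```

```text
t: 6.92
eef_pos: [0.5219, 0.3678, 0.3633]
tcp_rot: [[0.957, 0.001, 0.292], [-0.292, 0.001, 0.957], [0.001, -1.0, 0.001]]
contact_force: [0.0, -0.8, -1.9]
grip_width: 0.0268
t: 7.75
eef_pos: [0.5218, 0.3678, 0.411]
tcp_rot: [[0.957, -0.001, 0.291], [-0.291, -0.001, 0.957], [-0.001, -1.0, -0.001]]
contact_force: [0.8, -1.0, -1.8]
grip_width: 0.0267
7.75 [0.52176343 0.36782184 0.41104855] [ 2.957 -0.007 -4.345]
```

View pics/s3.png

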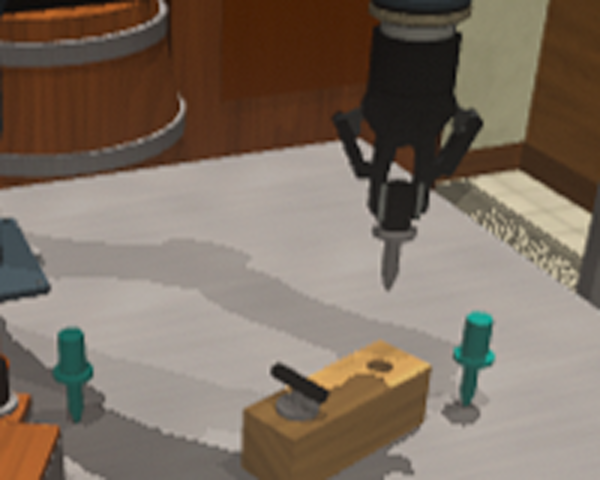

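The pin hangs upright in the grip, with its tip clear of the holder and the T-pin untouched. Next I'll carry it to above the lid hole, 5 calls of x 0.59 and z -0.87.

```bash
python3 -m pendant '[{"x":0.02,"y":0,"z":-0.03,"twist":0,"gripper":0},{"x":0.06,"y":0,"z":-0.09,"twist":0,"gripper":0},{"x":0.12,"y":0,"z":-0.18,"twist":0,"gripper":0},{"x":0.18,"y":0,"z":-0.27,"twist":0,"gripper":0},{"x":0.25,"y":0,"z":-0.37,"twist":0,"gripper":0},{"x":0.32,"y":0,"z":-0.47,"twist":0,"gripper":0},{"x":0.39,"y":0,"z":-0.57,"twist":0,"gripper":0},{"x":0.46,"y":0,"z":-0.67,"twist":0,"gripper":0},{"x":0.53,"y":0,"z":-0.77,"twist":0,"gripper":0},{"x":0.59,"y":0,"z":-0.87,"twist":0,"gripper":0}]'
python3 -m pendant '[{"x":0.06,"y":0,"z":-0.09,"twist":0,"gripper":0},{"x":0.12,"y":0,"z":-0.18,"twist":0,"gripper":0},{"x":0.18,"y":0,"z":-0.27,"twist":0,"gripper":0},{"x":0.24,"y":0,"z":-0.35,"twist":0,"gripper":0},{"x":0.3,"y":0,"z":-0.44,"twist":0,"gripper":0},{"x":0.36,"y":0,"z":-0.52,"twist":0,"gripper":0},{"x":0.42,"y":0,"z":-0.61,"twist":0,"gripper":0},{"x":0.48,"y":0,"z":-0.7,"twist":0,"gripper":0},{"x":0.54,"y":0,"z":-0.79,"twist":0,"gripper":0},{"x":0.59,"y":0,"z":-0.87,"twist":0,"gripper":0}]'
python3 -m pendant '[{"x":0.06,"y":0,"z":-0.09,"twist":0,"gripper":0},{"x":0.12,"y":0,"z":-0.18,"twist":0,"gripper":0},{"x":0.18,"y":0,"z":-0.27,"twist":0,"gripper":0},{"x":0.24,"y":0,"z":-0.35,"twist":0,"gripper":0},{"x":0.3,"y":0,"z":-0.44,"twist":0,"gripper":0},{"x":0.36,"y":0,"z":-0.52,"twist":0,"gripper":0},{"x":0.42,"y":0,"z":-0.61,"twist":0,"gripper":0},{"x":0.48,"y":0,"z":-0.7,"twist":0,"gripper":0},{"x":0.54,"y":0,"z":-0.79,"twist":0,"gripper":0},{"x":0.59,"y":0,"z":-0.87,"twist":0,"gripper":0}]'
python3 -m pendant '[{"x":0.06,"y":0,"z":-0.09,"twist":0,"gripper":0},{"x":0.12,"y":0,"z":-0.18,"twist":0,"gripper":0},{"x":0.18,"y":0,"z":-0.27,"twist":0,"gripper":0},{"x":0.24,"y":0,"z":-0.35,"twist":0,"gripper":0},{"x":0.3,"y":0,"z":-0.44,"twist":0,"gripper":0},{"x":0.36,"y":0,"z":-0.52,"twist":0,"gripper":0},{"x":0.42,"y":0,"z":-0.61,"twist":0,"gripper":0},{"x":0.48,"y":0,"z":-0.7,"twist":0,"gripper":0},{"x":0.54,"y":0,"z":-0.79,"twist":0,"gripper":0},{"x":0.59,"y":0,"z":-0.87,"twist":0,"gripper":0}]'
python3 -c "
from workcell import sensors
import numpy as np
s=sensors.read_state();print((s['tcp_rot'].T@(np.array([.678,-.134,.412])-s['eef_pos'])/.1).round(3),s['joint_pos'].round())"
```

```text
t: 8.68
eef_pos: [0.5535, 0.266, 0.4118]
tcp_rot: [[0.956, 0.0, 0.292], [-0.292, -0.0, 0.956], [0.0, -1.0, 0.0]]
contact_force: [0.5, 0.0, -1.9]
grip_width: 0.0263
t: 9.52
eef_pos: [0.5844, 0.1657, 0.4117]
tcp_rot: [[0.956, 0.0, 0.292], [-0.292, -0.0, 0.956], [0.0, -1.0, -0.0]]
contact_force: [-0.0, 0.5, -2.2]
grip_width: 0.0262
t: 10.35
eef_pos: [0.6155, 0.0653, 0.4117]
tcp_rot: [[0.956, -0.0, 0.292], [-0.292, -0.0, 0.956], [0.0, -1.0, -0.0]]
contact_force: [-0.7, 0.1, -2.8]
grip_width: 0.0267
t: 11.18
eef_pos: [0.6465, -0.0352, 0.4117]
tcp_rot: [[0.956, -0.0, 0.292], [-0.292, -0.0, 0.956], [0.0, -1.0, -0.0]]
contact_force: [0.3, -0.4, -1.9]
grip_width: 0.0265
[ 0.59  -0.003 -0.853] [-4. 30.  6. 86. -3. 63. 75.]
```

```bash
python3 -m pendant '[{"x":0.06,"y":0,"z":-0.09,"twist":0,"gripper":0},{"x":0.12,"y":0,"z":-0.18,"twist":0,"gripper":0},{"x":0.2,"y":0,"z":-0.29,"twist":0,"gripper":0},{"x":0.28,"y":0,"z":-0.41,"twist":0,"gripper":0},{"x":0.36,"y":0,"z":-0.53,"twist":0,"gripper":0},{"x":0.44,"y":0,"z":-0.65,"twist":0,"gripper":0},{"x":0.52,"y":0,"z":-0.76,"twist":0,"gripper":0},{"x":0.57,"y":0,"z":-0.83,"twist":0,"gripper":0},{"x":0.59,"y":0,"z":-0.86,"twist":0,"gripper":0},{"x":0.59,"y":0,"z":-0.86,"twist":0,"gripper":0}]'
python3 -m pendant '[{"x":0,"y":0.1,"z":0,"twist":0,"gripper":0},{"x":0,"y":0.2,"z":0,"twist":0,"gripper":0},{"x":0,"y":0.3,"z":0,"twist":0,"gripper":0},{"x":0,"y":0.4,"z":0,"twist":0,"gripper":0},{"x":0,"y":0.5,"z":0,"twist":0,"gripper":0},{"x":0,"y":0.6,"z":0,"twist":0,"gripper":0},{"x":0,"y":0.65,"z":0,"twist":0,"gripper":0},{"x":0,"y":0.65,"z":0,"twist":0,"gripper":0},{"x":0,"y":0.65,"z":0,"twist":0,"gripper":0},{"x":0,"y":0.65,"z":0,"twist":0,"gripper":0}]'
python3 - <<'E'
from h import *
from workcell import sensors, cams
s=sensors.read_state(); print(s["t"],s["eef_pos"],s["contact_force"])
w=cams.camera("wrist");c=cams.camera("scene");t=cams.camera("top"); pickle.dump((s,w,c,t),open("pics/4.pkl","wb"))
f=lambda c,x0,y0,x1,y1,k:cv2.resize(c["pixels"][y0:y1,x0:x1,::-1],None,fx=k,fy=k,interpolation=cv2.INTER_CUBIC)
cv2.imwrite("pics/4a.png",np.hstack([f(c,110,150,260,300,2.66),f(t,300,90,450,240,2.66)]))
cv2.imwrite("pics/4w.png",w["pixels"][:,:,::-1])
E
```

```text
t: 12.02
eef_pos: [0.6777, -0.1345, 0.4115]
tcp_rot: [[0.956, -0.0, 0.293], [-0.293, -0.0, 0.956], [-0.0, -1.0, -0.0]]
contact_force: [0.2, 0.1, -1.4]
grip_width: 0.0267
t: 12.85
eef_pos: [0.6778, -0.1334, 0.3472]
tcp_rot: [[0.957, 0.001, 0.292], [-0.292, -0.0, 0.957], [0.001, -1.0, 0.0]]
contact_force: [-0.9, -0.0, -1.1]
grip_width: 0.0264
12.85 [ 0.6777826  -0.13338328  0.34724472] [-0.89287572 -0.0199515  -1.13737188]
```

View pics/4a.png

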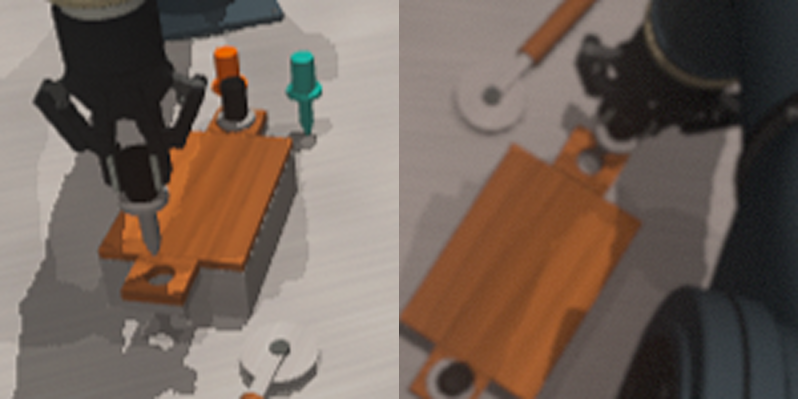

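View pics/4w.png

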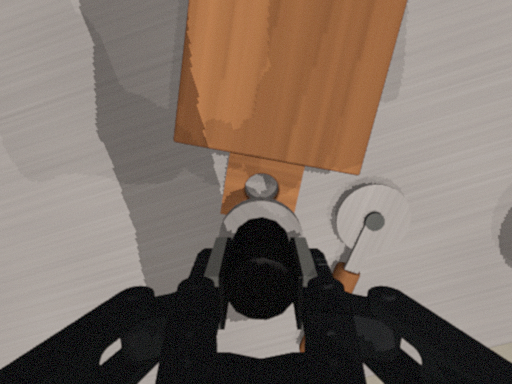

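Run:
```python
from h import *
s,w,c,t=pickle.load(open("pics/4.pkl","rb"))
T=np.eye(4);T[:3,:3]=s["tcp_rot"];T[:3,3]=s["eef_pos"];E=T@w["tool_from_camera"]
print("hole wrist",onz(w,262,187,.072,E))
print("tip scene",onz(c,110+152/2.66,150+250/2.66,.097))
print("hole scene",onz(c,110+159/2.66,150+275/2.66,.072), "hole top",onz(t,300+(591-400)/2.66,90+161/2.66,.072))
# knob / flange in wrist
print("flange", onz(w,261,238,s["eef_pos"][2]-.162-.022,E))
x0,y0=200,130
f=cv2.resize(w["pixels"][130:330,180:340,::-1],None,fx=3.5,fy=3,interpolation=cv2.INTER_CUBIC)
g=cv2.resize(c["pixels"][195:275,135:205,::-1],None,fx=7,fy=7,interpolation=cv2.INTER_CUBIC)
cv2.imwrite("pics/4b.png",g)
cv2.imwrite("pics/4c.png",f)
```

```text
hole wrist [ 0.67388911 -0.13057756  0.072     ]
tip scene [ 0.67400296 -0.13556719  0.097     ]
hole scene [ 0.68028519 -0.13389129  0.072     ] hole top [ 0.67577469 -0.13367913  0.072     ]
flange [ 0.67443808 -0.13161106  0.16324472]
```

View pics/4b.png

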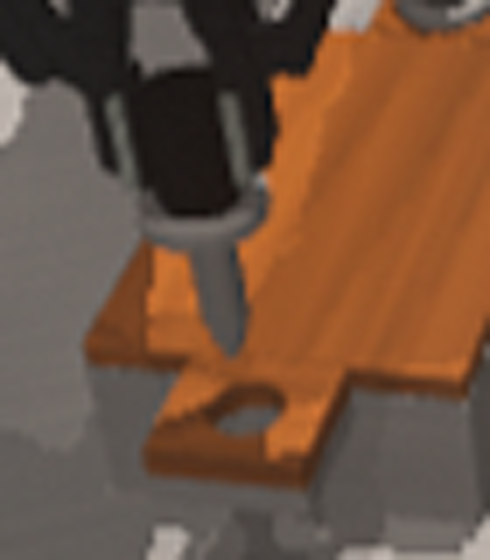

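View pics/4c.png

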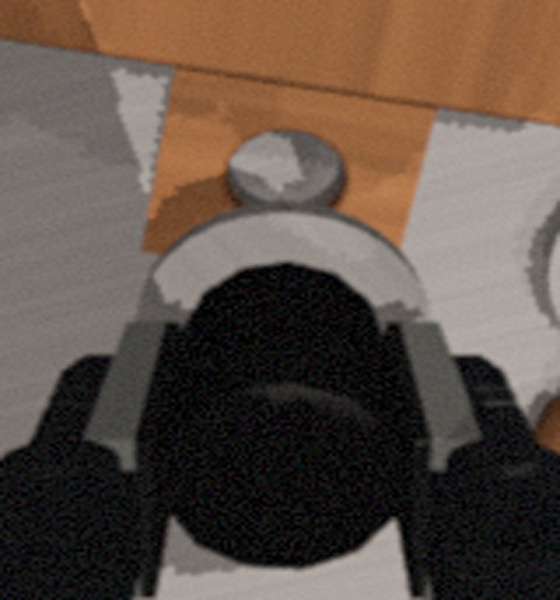

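Run:
```python
from h import *
s,w,c,t=pickle.load(open("pics/4.pkl","rb"))
R=s["tcp_rot"];T=np.eye(4);T[:3,:3]=R;T[:3,3]=s["eef_pos"];E=T@w["tool_from_camera"]
xt=R[:,0]
h=onz(w,261.8,173.4,.072,E)+.013*xt; f=onz(w,261.8,199,s["eef_pos"][2]-.184,E)+.021*xt
print("wrist hole",h,"flange",f,"diff tool",(R.T@(h-f)*1000).round(1))
tip=onz(c,168.1,245.6,.097);h=onz(c,170.3,253.4,.072)
print("scene tip",tip,"hole",h,"diff tool",(R.T@(h-tip)*1000).round(1))
for d in(.005,-.005): print(onz(c,168.1,245.6,.097+d))
# flange in scene: extents crop x 142..268, rim centre
print("scene flange c",onz(c,135+204/7,195+211/7,s["eef_pos"][2]-.184))
k=blob(c,140,200,180,230,40);print(k)
```

```text
wrist hole [ 0.67626782 -0.13148017  0.07201232] flange [ 0.67538428 -0.13152767  0.16326461] diff tool [ 0.7 91.3  0.3]
scene tip [ 0.68045637 -0.13418101  0.097     ] hole [ 0.68076771 -0.13271479  0.072     ] diff tool [-0.2 25.   1.5]
[ 0.68630284 -0.13421246  0.102     ]
[ 0.6746099  -0.13414956  0.092     ]
scene flange c [ 0.68682854 -0.13398819  0.16324472]
[(np.int32(495), [140, 200, 40, 26], [160.24, 209.93])]
```

Both relative checks put the pin within about 1.5 mm of the hole centre, inside the 5 mm clearance. I'll go in, shifting 1 mm along z.

```bash
python3 -m pendant '[{"x":0,"y":0.05,"z":0.01,"twist":0,"gripper":0},{"x":0,"y":0.1,"z":0.01,"twist":0,"gripper":0},{"x":0,"y":0.15,"z":0.01,"twist":0,"gripper":0},{"x":0,"y":0.2,"z":0.01,"twist":0,"gripper":0},{"x":0,"y":0.25,"z":0.01,"twist":0,"gripper":0},{"x":0,"y":0.3,"z":0.01,"twist":0,"gripper":0},{"x":0,"y":0.35,"z":0.01,"twist":0,"gripper":0},{"x":0,"y":0.4,"z":0.01,"twist":0,"gripper":0},{"x":0,"y":0.4,"z":0.01,"twist":0,"gripper":0},{"x":0,"y":0.4,"z":0.01,"twist":0,"gripper":0}]'
python3 - <<'E'
from h import *
from workcell import sensors, cams
s=sensors.read_state(); print(s["t"],s["eef_pos"],s["contact_force"],s["wrist_torque"])
w=cams.camera("wrist");c=cams.camera("scene")
f=lambda c,x0,y0,x1,y1,k:cv2.resize(c["pixels"][y0:y1,x0:x1,::-1],None,fx=k,fy=k,interpolation=cv2.INTER_CUBIC)
cv2.imwrite("pics/5.png",np.hstack([f(c,135,195,215,275,5),f(w,180,130,340,290,2.5)]))
E
```

```text
t: 13.83
eef_pos: [0.6778, -0.1323, 0.3063]
tcp_rot: [[0.957, -0.001, 0.291], [-0.291, 0.0, 0.957], [-0.001, -1.0, -0.0]]
contact_force: [-0.4, -0.2, -0.7]
grip_width: 0.0269
13.8333 [ 0.67778759 -0.13232149  0.30628929] [-0.44316725 -0.22161895 -0.7252881 ] [0.01062475 0.04104577 0.08276282]
```

View pics/5.png

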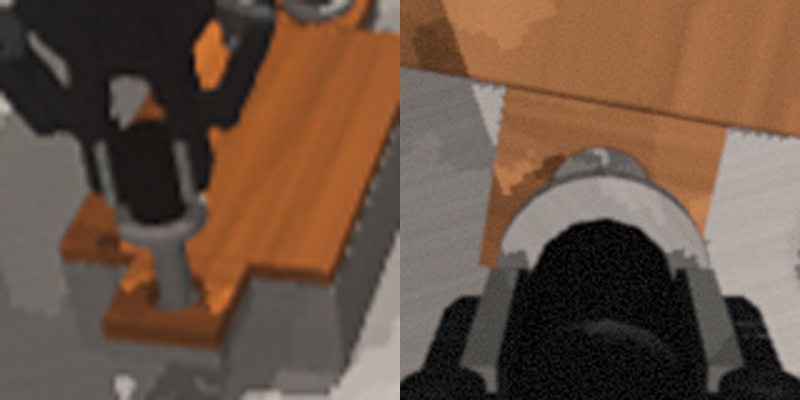

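The shank (about (172,290) in the left crop) has entered the hole, and there is no side force. I'll push down the remaining 44 mm or so.

```bash
python3 -m pendant '[{"x":0,"y":0.07,"z":0,"twist":0,"gripper":0},{"x":0,"y":0.14,"z":0,"twist":0,"gripper":0},{"x":0,"y":0.2,"z":0,"twist":0,"gripper":0},{"x":0,"y":0.26,"z":0,"twist":0,"gripper":0},{"x":0,"y":0.31,"z":0,"twist":0,"gripper":0},{"x":0,"y":0.35,"z":0,"twist":0,"gripper":0},{"x":0,"y":0.38,"z":0,"twist":0,"gripper":0},{"x":0,"y":0.41,"z":0,"twist":0,"gripper":0},{"x":0,"y":0.41,"z":0,"twist":0,"gripper":0},{"x":0,"y":0.41,"z":0,"twist":0,"gripper":0}]'
python3 -m pendant '[{"x":0,"y":0.01,"z":0,"twist":0,"gripper":0},{"x":0,"y":0.01,"z":0,"twist":0,"gripper":0},{"x":0,"y":0.02,"z":0,"twist":0,"gripper":0},{"x":0,"y":0.02,"z":0,"twist":0,"gripper":0},{"x":0,"y":0.03,"z":0,"twist":0,"gripper":0},{"x":0,"y":0.03,"z":0,"twist":0,"gripper":0},{"x":0,"y":0.03,"z":0,"twist":0,"gripper":0},{"x":0,"y":0.03,"z":0,"twist":0,"gripper":0},{"x":0,"y":0.03,"z":0,"twist":0,"gripper":0},{"x":0,"y":0.03,"z":0,"twist":0,"gripper":0}]'
```

```text
t: 14.77
eef_pos: [0.6779, -0.1323, 0.2657]
tcp_rot: [[0.957, -0.0, 0.291], [-0.291, 0.0, 0.957], [-0.0, -1.0, -0.0]]
contact_force: [0.3, -0.2, -1.6]
grip_width: 0.0262
t: 15.6
eef_pos: [0.6779, -0.1324, 0.2627]
tcp_rot: [[0.957, 0.0, 0.291], [-0.291, -0.0, 0.957], [0.0, -1.0, -0.0]]
contact_force: [-0.2, 0.0, -1.7]
grip_width: 0.0266
```

```bash
python3 -m pendant '[{"x":0,"y":0.01,"z":0,"twist":0,"gripper":0},{"x":0,"y":0.01,"z":0,"twist":0,"gripper":0},{"x":0,"y":0.01,"z":0,"twist":0,"gripper":0},{"x":0,"y":0.015,"z":0,"twist":0,"gripper":0},{"x":0,"y":0.015,"z":0,"twist":0,"gripper":0},{"x":0,"y":0.015,"z":0,"twist":0,"gripper":0},{"x":0,"y":0.015,"z":0,"twist":0,"gripper":0},{"x":0,"y":0.015,"z":0,"twist":0,"gripper":0},{"x":0,"y":0.015,"z":0,"twist":0,"gripper":0},{"x":0,"y":0.015,"z":0,"twist":0,"gripper":0}]'
python3 - <<'E'
from h import *
from workcell import sensors, cams
c=cams.camera("scene");w=cams.camera("wrist")
f=lambda c,x0,y0,x1,y1,k:cv2.resize(c["pixels"][y0:y1,x0:x1,::-1],None,fx=k,fy=k,interpolation=cv2.INTER_CUBIC)
cv2.imwrite("pics/6.png",np.hstack([f(c,135,195,215,275,5),f(w,180,130,340,290,2.5)]))
E
```

```text
t: 16.43
eef_pos: [0.6779, -0.1324, 0.2621]
tcp_rot: [[0.957, 0.001, 0.292], [-0.292, -0.0, 0.957], [0.001, -1.0, 0.0]]
contact_force: [-2.8, 0.3, 7.7]
grip_width: 0.0267
```

View pics/6.png

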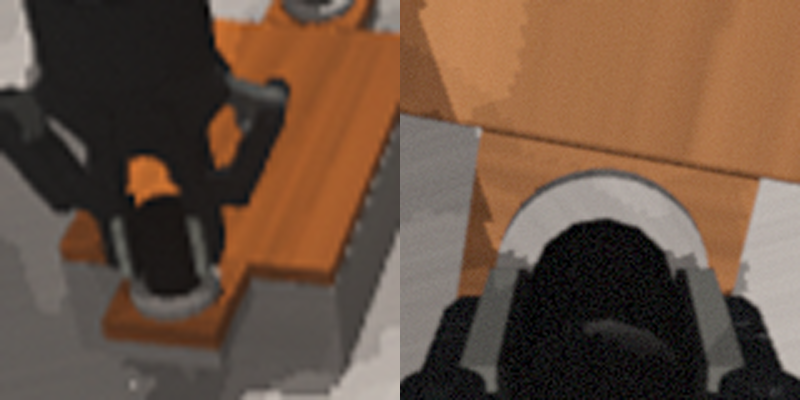

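The flange rests on the lid lug, with upward contact force starting exactly at the home height. I'll release and go straight up.

```bash
python3 -m pendant '[{"x":0,"y":0,"z":0,"twist":0,"gripper":0.35},{"x":0,"y":0,"z":0,"twist":0,"gripper":0.4},{"x":0,"y":0,"z":0,"twist":0,"gripper":0.5},{"x":0,"y":0,"z":0,"twist":0,"gripper":0.6},{"x":0,"y":0,"z":0,"twist":0,"gripper":0.8},{"x":0,"y":0,"z":0,"twist":0,"gripper":0.9},{"x":0,"y":0,"z":0,"twist":0,"gripper":0.9},{"x":0,"y":0,"z":0,"twist":0,"gripper":0.9},{"x":0,"y":0,"z":0,"twist":0,"gripper":0.9},{"x":0,"y":0,"z":0,"twist":0,"gripper":0.9}]'
python3 -m pendant '[{"x":0,"y":-0.05,"z":0,"twist":0,"gripper":0.9},{"x":0,"y":-0.15,"z":0,"twist":0,"gripper":0.9},{"x":0,"y":-0.25,"z":0,"twist":0,"gripper":0.9},{"x":0,"y":-0.35,"z":0,"twist":0,"gripper":0.9},{"x":0,"y":-0.5,"z":0,"twist":0,"gripper":0.9},{"x":0,"y":-0.65,"z":0,"twist":0,"gripper":0.9},{"x":0,"y":-0.8,"z":0,"twist":0,"gripper":0.9},{"x":0,"y":-0.9,"z":0,"twist":0,"gripper":0.9},{"x":0,"y":-1,"z":0,"twist":0,"gripper":0.9},{"x":0,"y":-1,"z":0,"twist":0,"gripper":0.9}]'
python3 - <<'E'
from h import *
from workcell import sensors, cams
s=sensors.read_state();c=cams.camera("scene");w=cams.camera("wrist");t=cams.camera("top")
f=lambda c,x0,y0,x1,y1,k:cv2.resize(c["pixels"][y0:y1,x0:x1,::-1],None,fx=k,fy=k,interpolation=cv2.INTER_CUBIC)
cv2.imwrite("pics/7.png",np.hstack([f(c,130,150,380,300,1.7)[:255],f(w,100,80,356,357,255/277)[:255]]))
cv2.imwrite("pics/7s.png",f(c,130,150,380,290,3.2))
T=np.eye(4);T[:3,:3]=s["tcp_rot"];T[:3,3]=s["eef_pos"];E=T@w["tool_from_camera"]
cv2.imwrite("pics/7w.png",w["pixels"][:,:,::-1])
for a in blob(w,180,100,340,300): print(a,onz(w,*a[2],.1,E))
print("fit",blob(t,305,220,335,248,70),blob(c,188,175,210,205),"bar",blob(c,283,175,315,205)); print(blob(c,150,220,185,265))
E
```

```text
t: 17.37
eef_pos: [0.6778, -0.1323, 0.2612]
tcp_rot: [[0.957, 0.0, 0.292], [-0.292, -0.0, 0.957], [0.0, -1.0, -0.0]]
contact_force: [-0.4, -0.5, -0.2]
grip_width: 0.0769
t: 18.2
eef_pos: [0.6783, -0.1325, 0.364]
tcp_rot: [[0.957, 0.004, 0.292], [-0.292, -0.001, 0.957], [0.004, -1.0, 0.0]]
contact_force: [0.5, 0.4, 0.9]
grip_width: 0.0767
(np.int32(1607), [241, 171, 40, 51], [260.13, 196.72]) [ 0.67868338 -0.13235214  0.1       ]
fit [(np.int32(122), [315, 227, 13, 12], [320.81, 232.3])] [(np.int32(45), [188, 175, 3, 20], [188.73, 185.04]), (np.int32(128), [193, 179, 10, 16], [197.67, 186.73])] bar []
[(np.int32(202), [162, 234, 13, 20], [168.12, 243.79])]
```

View pics/7s.png

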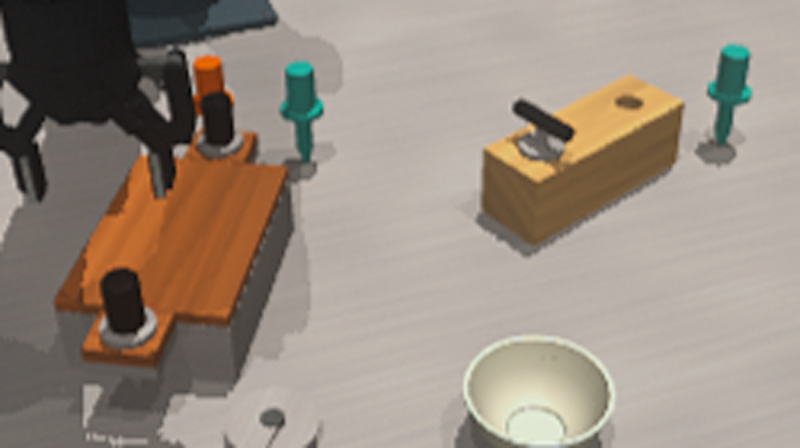

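View pics/7w.png

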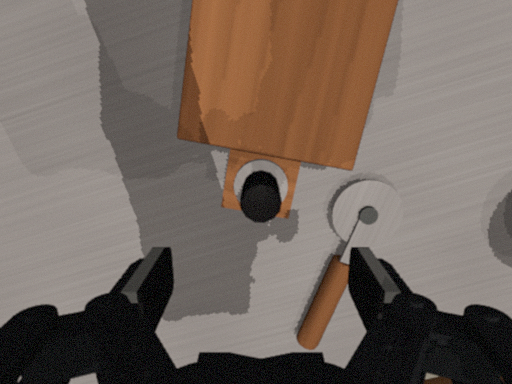

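The pin stands upright with its flange flat on the lug, the fitted pin is unmoved (shift of 0.15 px or less), and the T-pin is in the holder. Signing off.

```bash
python3 -m pendant '[{"x":0,"y":0,"z":0,"twist":0,"gripper":0.9},{"x":0,"y":0,"z":0,"twist":0,"gripper":0.9},{"x":0,"y":0,"z":0,"twist":0,"gripper":0.9},{"x":0,"y":0,"z":0,"twist":0,"gripper":0.9},{"x":0,"y":0,"z":0,"twist":0,"gripper":0.9},{"x":0,"y":0,"z":0,"twist":0,"gripper":0.9},{"x":0,"y":0,"z":0,"twist":0,"gripper":0.9},{"x":0,"y":0,"z":0,"twist":0,"gripper":0.9},{"x":0,"y":0,"z":0,"twist":0,"gripper":0.9},{"x":0,"y":0,"z":0,"twist":0,"gripper":0.9}]'
python3 -c "
from workcell import order
print(order.sign_off())"
```

```text
t: 19.18
eef_pos: [0.6778, -0.1323, 0.3612]
tcp_rot: [[0.957, 0.0, 0.291], [-0.291, 0.0, 0.957], [0.0, -1.0, 0.0]]
contact_force: [-1.0, -0.4, 0.2]
grip_width: 0.0768
the job is handed in; nothing more can be done
None
```

I took the long round-knobbed pin out of the holder and pushed it down through the lid and box holes until its flange touched the lid. The wrist read about 8 N at that point, at the expected height. I then let go, backed off 100 mm and handed the job in at about 19 s.

**Last checks:**
- **Pin:** it stands upright with its flange flat on the lug. The wrist camera puts the knob at (0.679, -0.132), within about 3 mm of where I had measured the hole.
- **Fitted pin and box:** the fitted knob moved 0.15 pixels or less between the first and last pictures, so the box did not shift.
- **T-pin and look-alikes:** the T-pin is still in the holder and the look-alikes appear untouched. The colour mask lost the T-bar in the last picture, so I checked these by eye.

**Readings that disagreed:** the gripper read about 26.5 mm on the 28 mm knob, but the grip held. My hole positions from different views differed by up to about 6 mm, so I lined up on the pin's offset from the hole within each view, about 1.5 mm. The first move call was refused because its rows lacked some keys, and nothing moved.

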